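# Alternate the spring washers of a centrifuge foot

## Task

Build up the spring foot for the centrifuge: onto the upright arbor, over the conical washer that is already there dome up, put the two loose conical washers, each the same way up as it lies now, so that the faces alternate all the way up: first small end on small end, then rim on rim. Both must sit level on the stack, with the arbor through them. Leave the flat ring where it lies.

Things in the scene. Friction and masses are not known exactly. Their poses are not given: they have to be found in the camera images.
- arbor_stand: Arbor stand, fixed: round aluminium base, 88 mm across, 12 mm high, and an upright steel arbor, 16 mm across, whose nose tapers (from 58 mm above the mat) to a 6 mm wide tip 70 mm above the mat. A conical washer like the loose ones is fixed on it dome up, its small end 28 mm above the mat. Origin: on the arbor axis at the underside of the base (mat level); z up.
- washer_cup_up: Steel conical washer, 62 mm across, 16 mm high, wall 5 mm, about 0.1 kg: small end 40 mm across with a 30 mm bore, then a cone, then an upright rim band 6 mm high at the wide end (opening 52 mm). Lies cup up, small end down: rim band 10 to 16 mm above its underside. Origin: centre of the underside, z up. Sits on the stack with its underside 28 mm above the mat. In a row of four round things, order varies.
- washer_dome_up: Steel conical washer, 62 mm across, 16 mm high, wall 5 mm, about 0.1 kg: small end 40 mm across with a 30 mm bore, then a cone, then an upright rim band 6 mm high at the wide end (opening 52 mm). Lies dome up, wide end down: rim band 0 to 6 mm above its underside. Origin: centre of the underside, z up. Sits on the stack with its underside 44 mm above the mat. In a row of four round things, order varies.
- flat_ring: Flat steel ring, 62 mm outer and 30 mm inner diameter, 6 mm high, not part of the stack. Origin: centre of its underside; z up along its axis. In a row of four round things, order varies.

How it is judged:
On the way, in this order (a step that is already met when the one before it is completed fails the run):
1. the cup-up washer sits on the arbor, small end on the small end of the first washer (horizontal distance between washer_cup_up and arbor_stand below 0.012 m and z of washer_cup_up in the frame of arbor_stand between 0.023 and 0.033 m and angle between washer_cup_up's own z axis and vertical below 0.175 rad), for 0.2 s.
2. the dome-up washer sits on top of it, rim on rim (all of step 1 and horizontal distance between washer_dome_up and arbor_stand below 0.012 m and z of washer_dome_up in the frame of arbor_stand between 0.039 and 0.049 m and angle between washer_dome_up's own z axis and vertical below 0.175 rad), for 0.2 s.
At the end, for the whole second after the job is handed in: Both washers are on the arbor, centred on it within 12 mm and level within 10 degrees: the cup-up one with its underside 28 mm above the mat (within 5 mm), the dome-up one on top of it at 44 mm (within 5 mm), both at rest (all of step 2 and linear speed of each of washer_cup_up, washer_dome_up below 0.02 m/s); the robot touches nothing.
It fails at once if the flat ring is moved more than 30 mm from where it lay (distance of flat_ring from where it was at the start of the episode above 0.03 m).
It also fails if it takes over 54 s, if anything falls off the work surface, if the arm or the gripper's body presses on something with over 40 N, if the wrist force passes 120 N, or if a joint passes its speed limit or range.

## Robot

A 6-joint arm with a two-finger parallel gripper is mounted at the origin on a cart in front of the work surface, level with it; the furniture and walls round the work are solid. World frame = base frame: x ahead of the robot, y to its left, z up, the work surface at z = 0. Lengths are in m, angles in rad, forces in N, time in s.
With the tool pointing down it reaches from about 0.35 to 0.775 m from the base axis. Payload 5.5 kg.
Tool frame: the origin (TCP) lies midway between the tips of the shut fingers; the grasp point (between the pads) lies 19 mm behind it; z points along the fingers, y is the direction in which the jaws open and shut (so a half turn about z gives the same grasp; the last joint's range is limited). The gripper opens to 85 mm and grips with 20 to 120 N. Pads are 22 mm wide; open, the fingers measure 114 mm over their backs; the gripper's body (76 mm by 85 mm) begins 54 mm behind the grasp point. The pads swing forward as they close: fully open they stand 13 mm farther back than shut.
Start: joints at [1.083, 0.313, 0.046, 1.304, 0, 1.431], TCP at [0.196, 0.541, 0.231] pointing down, gripper open.
Joint ranges: [-2.76, 2.76], [-0.86, 1.69], [-1.03, 1.26], [-2.2, 2.34], [-1.47, 1.5], [-3.14, 3.14]. Speed limits (rad/s): [2.57, 2.57, 3.14, 3.14, 3.14, 3.14].

## Interface

Orientations are given as a unit quaternion [w, x, y, z].
In Python, from workcell import env gives the robot as it stands.
- The arm moves only by the shell command python3 -m pendant 'ROWS' [FORCE]. ROWS is JSON, a list of rows, each a list of 3 entries, a list of its own where there are three numbers: the shift along the tool's x, y, z each as a share of 20 mm, from -1 to 1, then the turn about the tool's z as a share of 6 degrees, from -1 to 1, then the closure, from -1 (fully open) to 1 (shut). In form: [[[tx, ty, tz], turn, claw], ...]. A call has 1 to 12 rows; each row shifts and turns the commanded pose from where the row before left it, along the tool's axes as they then stand; what a row does not reach is not made up. A row lasts 1/8 s, in which the tool goes at most 62.5 mm and 10.7 degrees, less where a joint would pass 70% of its speed; a pose out of reach is approached as far as the arm can. A call with a number of a shift or a turn outside -1 to 1 is refused whole. A call with a gripper value outside its range is refused whole. The fingers move at their own pace and stop on an object; FORCE is the grip in N (left out, the last holds). Time passes only in rows, so rows that do not move let the fingers close. It gives the time, the measured TCP pose, the force and the opening at its end, in the units of the state.
- env.get_state(): the state, without advancing time (a new reading comes with each control period).
- env.read_camera(name): name is "scene" or "top" or "wrist"; returns a dict with "color" (384x512x3 uint8, blue, green, red), "mtx" (3x3 intrinsics, pixels), "view" (4x4, takes a point from world to camera coordinates). Camera axes: x right, y down, z forward; pixel columns grow to the right and rows downward; lengths in m; the calibration is good to about 2 mm. The wrist camera is an equidistant fisheye: a pixel r from the principal point sees the ray r / f radians off the axis. A picture is of the moment at which its call begins. There is no depth.
- env.hand_in(): hands the job in, once; it reports no verdict.
Trained networks look in the newest picture that a camera, given by its name, has taken for a name from the list of things; names that differ only in an ending like _2 or _b are one class to them, and where a whole thing is asked for, a point or a joint stands for the part that bears it (a point fixed in the world has none). Each returns a list of dicts, best first, with "p" (0 to 1); they miss things now and then, are a little off and sometimes report something else, mostly with a low value. They report only what shows in the picture. A call takes as long as a camera call.
- env.boxes_of(camera, thing): "location" ([column, row] in pixels, amid what is visible of it).
- env.cut_out(camera, thing): "region" (384x512 bool, what is visible of it) and "location" ([column, row] in pixels, amid what is visible of it).
The state is a dict: "clock": time; "joint_pos": joint angles; "qvel": joint speeds; "tau": joint torques, N m; "tcp_pos": TCP position; "orientation": TCP orientation; "wrist_force": force on the tool from outside, world axes, zero at the start; "ft_torque": the same for the moment, N m; "finger_gap": finger opening in m.
Only numpy, scipy, OpenCV 4.12 (cv2) and the standard library are available. Lean on these libraries where they do the work, as an engineer would, in place of code of your own. Each camera call takes 0.05 s, during which the arm holds its last target.

## Working session

There is one attempt and no reset: what is moved stays moved. The work goes in short steps, Python scripts to look and compute and a shell command to move; the robot and the scene stay as the last step left them, time stands still between calls to the robot, and variables do not carry over. Pictures are saved under pics/ and viewed, and the job is handed in when it is done.

```bash
ls; mkdir -p pics
cat > h.py <<'E'
from workcell import env
import cv2, numpy as np
def snap(cam,name):
    r=env.read_camera(cam); cv2.imwrite(f'pics/{name}.png',r['color']); return r
def ray(r,uv,fish=False):
    K=np.array(r['mtx']);V=np.array(r['view']);R=V[:3,:3];t=V[:3,3]
    x=(uv[0]-K[0,2])/K[0,0];y=(uv[1]-K[1,2])/K[1,1]
    if fish:
        th=np.hypot(x,y);s=np.sin(th)/max(th,1e-9);d=np.array([x*s,y*s,np.cos(th)])
    else: d=np.array([x,y,1.])
    d=R.T@d; return -R.T@t, d/np.linalg.norm(d)
def atz(r,uv,z,fish=False):
    c,d=ray(r,uv,fish); return c+d*(z-c[2])/d[2]
def proj(r,p,fish=False):
    K=np.array(r['mtx']);V=np.array(r['view']);q=V[:3,:3]@np.asarray(p)+V[:3,3]
    if fish:
        rr=np.hypot(q[0],q[1]);th=np.arctan2(rr,q[2]);a=q[:2]/max(rr,1e-9)*th
    else: a=q[:2]/q[2]
    return np.array([K[0,0]*a[0]+K[0,2],K[1,1]*a[1]+K[1,2]])
T=['arbor_stand','washer_cup_up','washer_dome_up','flat_ring']
E
python3 - <<'E'
from h import *
s=env.get_state();print({k:np.round(v,3) for k,v in s.items()})
for c in ['scene','top','wrist']:
    r=snap(c,c+'0');print(c,np.round(-np.array(r['view'])[:3,:3].T@np.array(r['view'])[:3,3],3),np.round(r['mtx'],1).tolist())
    for t in T:
        for d in env.boxes_of(c,t)[:4]: print(t,round(d['p'],2),np.round(d['location'],1),np.round(atz(r,d['location'],0.01,c=='wrist'),3))
E
```

```text
pics
{'clock': np.float64(0.0), 'joint_pos': array([ 1.083,  0.314,  0.045,  1.304, -0.   ,  1.431]), 'qvel': array([-0.   ,  0.001,  0.002,  0.   ,  0.002, -0.002]), 'tau': array([ 0.0000e+00, -4.8062e+01,  2.9854e+01,  1.9000e-02, -0.0000e+00,
        0.0000e+00]), 'tcp_pos': array([0.196, 0.54 , 0.23 ]), 'orientation': array([-0.   ,  0.173,  0.985, -0.001]), 'wrist_force': array([ 0.11 , -0.866,  0.316]), 'ft_torque': array([ 0.036, -0.047, -0.01 ]), 'finger_gap': np.float64(0.086)}
scene [ 0.113 -0.642  0.471] [[353.3, 0.0, 254.8], [0.0, 353.3, 186.3], [0.0, 0.0, 1.0]]
arbor_stand 0.62 [301.7 190.7] [ 0.627 -0.082  0.01 ]
washer_cup_up 0.9 [302.4 250. ] [ 0.484 -0.253  0.01 ]
washer_dome_up 0.84 [255.5 221.9] [ 0.459 -0.126  0.01 ]
flat_ring 0.63 [194.4 173.9] [0.443 0.147 0.01 ]
top [ 0.369 -0.044  0.893] [[368.0, 0.0, 256.7], [0.0, 368.0, 188.5], [0.0, 0.0, 1.0]]
arbor_stand 0.93 [280.7 161.8] [ 0.626 -0.082  0.01 ]
washer_cup_up 0.73 [355.1 229.2] [ 0.477 -0.274  0.01 ]
washer_dome_up 0.76 [289.2 226. ] [ 0.469 -0.116  0.01 ]
washer_dome_up 0.21 [353.8 227.1] [ 0.482 -0.27   0.01 ]
flat_ring 0.65 [177.6 225.6] [0.443 0.15  0.01 ]
wrist [0.129 0.565 0.374] [[297.3, 0.0, 256.9], [0.0, 297.3, 193.9], [0.0, 0.0, 1.0]]
flat_ring 0.56 [116.8 355. ] [0.438 0.168 0.01 ]
```

View pics/scene0.png

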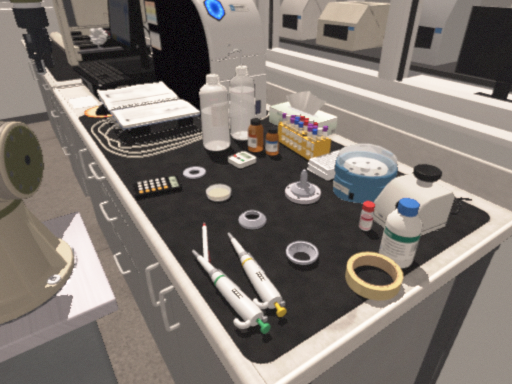

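View pics/top0.png

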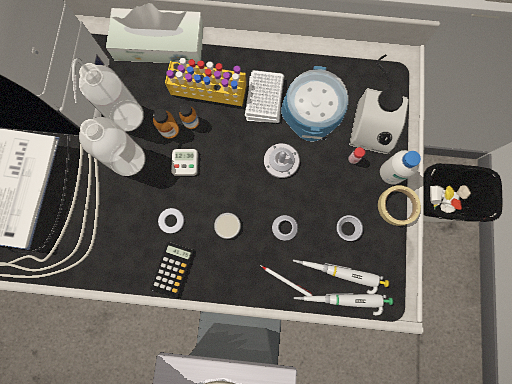

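The scene picture shows the cup-up washer at about (302,252), the dome-up one at (252,218), the stand at (303,190) and the flat ring at (195,172). The beige disc at (218,192) is a distractor. The top view agrees: (349,228), (285,228), (281,160) and (171,220).

Run:
```python
from h import *
from scipy.optimize import least_squares
R={};D={}
for c in ['scene','top']:
    R[c]=env.read_camera(c)
    for t in T:
        L=env.cut_out(c,t)
        if not L: print(c,t,'none');continue
        m=L[0]['region'].astype(np.uint8)
        cs,_=cv2.findContours(m,0,2);k=cv2.convexHull(max(cs,key=cv2.contourArea));(x,y),ax,_=cv2.fitEllipse(k)
        D[c,t]=(x,y);print(c,t,round(L[0]['p'],2),m.sum(),np.round((x,y),1),np.round(ax,1))
for t in T:
    a,b=[ray(R[c],D[c,t]) for c in ['scene','top']]
    A=np.stack([a[1],-b[1]],1);s=np.linalg.lstsq(A,b[0]-a[0],rcond=None)[0]
    p,q=a[0]+s[0]*a[1],b[0]+s[1]*b[1]
    print(t,np.round((p+q)/2,4),'gap',np.round(np.linalg.norm(p-q),4))
```

```text
scene arbor_stand 0.78 699 [302.  187.9] [34.  35.6]
scene washer_cup_up 0.96 525 [301.4 252.7] [24.1 33. ]
scene washer_dome_up none
scene flat_ring 0.62 189 [194.1 172.5] [11.9 21.1]
top arbor_stand 0.84 936 [280.8 160.1] [34.  34.7]
top washer_cup_up 0.62 338 [348.9 227.9] [24.2 25.4]
top washer_dome_up 0.82 390 [284.2 227.2] [25.2 25.9]
top flat_ring 0.92 407 [170.2 220.5] [24.6 26.4]
arbor_stand [ 0.6285 -0.0812  0.0172] gap 0.0006
washer_cup_up [ 0.4782 -0.2582  0.0101] gap 0.0021Traceback (most recent call last):
  File "<stdin>", line 13, in <module>
KeyError: ('scene', 'washer_dome_up')
```

```bash
python3 -m pendant '[[[-0.5,-1,0],-1,-1],[[-0.5,-1,0],-1,-1],[[-0.5,-1,0],-1,-1],[[-0.7,-1,0],-0.33,-1],[[-0.5,-1,0],0,-1],[[-0.5,-1,0],0,-1],[[-0.5,-1,0],0,-1],[[-0.5,-1,0],0,-1],[[-0.5,-1,0],0,-1],[[-0.5,-1,0],0,-1],[[-0.5,-1,0],0,-1],[[-0.5,-1,0],0,-1]]' 40
```

```text
clock: 2.75
tcp_pos: [0.3044, 0.2944, 0.2315]
orientation: [0.0, -0.001, 1.0, 0.0]
wrist_force: [0.5, -0.2, -0.8]
finger_gap: 0.0855
```

```bash
python3 -m pendant '[[[-0.5,-1,0],0,-1],[[-0.5,-1,0],0,-1],[[-0.5,-1,0],0,-1],[[-0.5,-1,0],0,-1],[[-0.5,-1,0],0,-1],[[-0.5,-1,0],0,-1],[[-0.5,-1,0],0,-1],[[-0.5,-1,0],0,-1],[[-0.4,-1,0],0,-1],[[-0.4,-1,0],0,-1],[[-0.4,-1,0],0,-1],[[-0.4,-1,0],0,-1]]'; python3 -m pendant '[[[-0.4,-1,0],0,-1],[[-0.4,-1,0],0,-1],[[-0.4,-1,0],0,-1],[[-0.4,-1,0],0,-1],[[-0.4,-1,0.2],0,-1],[[-0.2,-1,0.2],0,-1],[[-0.2,-1,0.2],0,-1],[[0,-1,0.2],0,-1],[[0,-1,0.2],0,-1],[[0,-1,0.2],0,-1],[[0,-1,0],0,-1],[[0,0,0],0,-1]]'
python3 - <<'E'
from h import *
r=snap('wrist','w1');s=env.get_state();print(s['tcp_pos'],np.round(r['view'],3))
for t in T[:3]:
    for d in env.cut_out('wrist',t)[:2]:
        print(t,round(d['p'],2),np.round(d['location'],1),np.round(atz(r,d['location'],0.01,True),4))
E
```

```text
clock: 4.25
tcp_pos: [0.4165, 0.0544, 0.2315]
orientation: [0.0, -0.0, 1.0, 0.0]
wrist_force: [-0.7, 0.3, -0.4]
finger_gap: 0.0855
clock: 5.75
tcp_pos: [0.4647, -0.1661, 0.2074]
orientation: [0.0, 0.0, 1.0, -0.0]
wrist_force: [0.6, 0.4, 0.1]
finger_gap: 0.0853
[ 0.46455486 -0.16538103  0.20740979] [[ 0.001  1.    -0.     0.165]
 [ 0.961 -0.001  0.277 -0.475]
 [ 0.277 -0.    -0.961  0.228]
 [ 0.     0.     0.     1.   ]]
arbor_stand 0.74 [314.6 287.6] [ 0.6263 -0.0859  0.01  ]
washer_cup_up 0.61 [176.3 191.8] [ 0.4889 -0.2637  0.01  ]
washer_dome_up 0.9 [301.6 162.5] [ 0.4535 -0.1131  0.01  ]
```

View pics/w1.png

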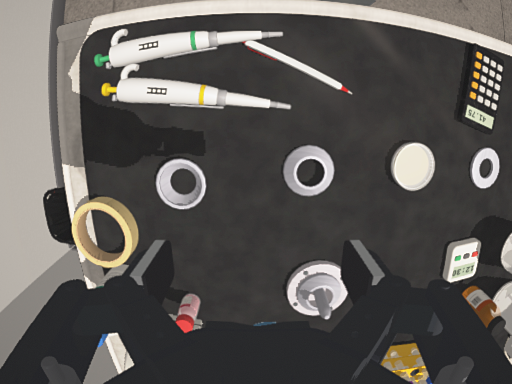

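The wrist view shows the cup-up washer at about (181,184), the dome-up one at (308,170), and the arbor stand at about (318,288) with its nose at (322,303). The network locations are a few pixels off, so I'll fit the silhouettes instead.

```bash
cat > fit.py <<'E'
from h import *
from scipy.optimize import least_squares
a=np.linspace(0,2*np.pi,48,endpoint=False)
def circ(x,y,z,R): return np.stack([x+R*np.cos(a),y+R*np.sin(a),z+0*a],1)
M={'washer_cup_up':[(0,.02),(.010,.031),(.016,.031)],'washer_dome_up':[(0,.031),(.006,.031),(.016,.02)],'arbor_stand':[(0,.044),(.012,.044)],'flat_ring':[(0,.031),(.006,.031)]}
def ell(p):
    h=cv2.convexHull(np.asarray(p,np.float32).reshape(-1,1,2)); m=np.zeros((1536,2048),np.uint8)
    cv2.fillConvexPoly(m,np.round((h+.5)*4-.5).astype(np.int32),1); M_=cv2.moments(m,True)
    return np.array([(M_['m10']/M_['m00']+.5)/4-.5,(M_['m01']/M_['m00']+.5)/4-.5,np.sqrt(M_['m00'])/4])
def model(r,t,p,f): return ell(np.concatenate([[proj(r,q,f) for q in circ(p[0],p[1],p[2]+z,R)] for z,R in M[t]]))
def seg(img,uv,rad=40,th=85):
    g=cv2.cvtColor(img,cv2.COLOR_BGR2GRAY);m=(g>th).astype(np.uint8)
    n,l,st,ce=cv2.connectedComponentsWithStats(m)
    w=l[max(0,int(uv[1])-20):int(uv[1])+20,max(0,int(uv[0])-20):int(uv[0])+20];c=np.bincount(w[w>0]).argmax()
    ys,xs=np.nonzero(l==c);return np.stack([xs,ys],1),st[c]
def corner(p): # pixel squares to points
    return np.concatenate([p+np.array(d)*.5 for d in [(-1,-1),(1,-1),(1,1),(-1,1)]])
E
python3 - <<'E'
from fit import *
R={};g={}
for c in ['scene','top','wrist']:
    R[c]=snap(c,c+'1')
init={'washer_cup_up':dict(scene=(302,252),top=(349,228),wrist=(181,184)),'washer_dome_up':dict(scene=(252,218),top=(285,228),wrist=(308,170))}
for t in init:
    O={}
    for c,uv in init[t].items():
        px,st=seg(R[c]['color'],uv);O[c]=ell(corner(px.astype(float)));print(t,c,st,np.round(O[c],1))
    def res(p,cs): return np.concatenate([(model(R[c],t,p,c=='wrist')-O[c])[:2] for c in cs])
    for cs in [['scene','top','wrist'],['top','wrist'],['scene','wrist'],['scene','top']]:
        s=least_squares(res,[.47,-.2,0.],args=(cs,),diff_step=.01,x_scale=[.1,.1,.02]);print(cs,np.round(s.x,4),np.round(s.fun,1))
E
```

```text
washer_cup_up scene [285 240  34  25 547] [301.7 252.1  26.2]
washer_cup_up top [     0      0    512    384 129334] [255.5 191.5 443.4]
washer_cup_up wrist [ 154  158   51   52 1541] [179.  183.7  46.1]Traceback (most recent call last):
  File "<stdin>", line 12, in <module>
    return func(*args, **kwargs)
    result = trf(vector_fun.fun, vector_fun.jac, x0, f0, J0, lb, ub, ftol, xtol,
                 gtol, max_nfev, x_scale, loss_function, tr_solver,
                 tr_options.copy(), verbose, callback=callback_wrapped)
    return trf_no_bounds(
        fun, jac, x0, f0, J0, ftol, xtol, gtol, max_nfev, x_scale,
        loss_function, tr_solver, tr_options, verbose, callback=callback)
    f_new = fun(x_new)
    self._update_fun()
    ~~~~~~~~~~~~~~~~^^
    self.f = self.fun_wrapped(xp_copy(self.x))
             ~~~~~~~~~~~~~~~~^^^^^^^^^^^^^^^^^
    return np.atleast_1d(self.fun(x))
                         ~~~~~~~~^^^
    return self.f(x, *self.args, **self.kwargs)
           ~~~~~~^^^^^^^^^^^^^^^^^^^^^^^^^^^^^^
  File "<stdin>", line 10, in res
  File "fit.py", line 10, in model
    def model(r,t,p,f): return ell(np.concatenate([[proj(r,q,f) for q in circ(p[0],p[1],p[2]+z,R)] for z,R in M[t]]))
                               ~~~^^^^^^^^^^^^^^^^^^^^^^^^^^^^^^^^^^^^^^^^^^^^^^^^^^^^^^^^^^^^^^^^^^^^^^^^^^^^^^^^^^^
  File "fit.py", line 9, in ell
    return np.array([(M_['m10']/M_['m00']+.5)/4-.5,(M_['m01']/M_['m00']+.5)/4-.5,np.sqrt(M_['m00'])/4])
                      ~~~~~~~~~^~~~~~~~~~
ZeroDivisionError: float division by zero
```

```bash
python3 - <<'E'
s=open('fit.py').read();i=s.index("; m=np.zeros");j=s.index("M_=cv2.moments");k=s.index("    return np.array([(M_")
s=s[:i]+"\n    M_=cv2.moments(h)\n    return np.array([M_['m10']/M_['m00'],M_['m01']/M_['m00'],np.sqrt(M_['m00'])])\n"+s[s.index("def model"):]
open('fit.py','w').write(s)
E
cat > run.py <<'E'
from fit import *
R={c:env.read_camera(c) for c in ['scene','top']}
for c in R: R[c]['color']=cv2.imread(f'pics/{c}0.png')
R['wrist']=env.read_camera('wrist')
init={'washer_cup_up':dict(scene=(302,252),top=(349,228),wrist=(181,184)),'washer_dome_up':dict(scene=(252,218),top=(285,228),wrist=(308,170)),'arbor_stand':dict(scene=(302,193),top=(280,160))}
for t in init:
    O={}
    for c,uv in init[t].items():
        px,st=seg(R[c]['color'],uv);O[c]=ell(corner(px.astype(float)));print(t,c,st,np.round(O[c],1))
    def res(p,cs): return np.concatenate([(model(R[c],t,p,c=='wrist')-O[c])[:2] for c in cs])
    for cs in [['scene','top','wrist'],['top','wrist'],['scene','wrist'],['scene','top']]:
        if not all(c in O for c in cs): continue
        s=least_squares(res,[.47,-.2,0.005],args=(cs,));print(cs,np.round(s.x,4),np.round(s.fun,1),[round(float(model(R[c],t,s.x,c=='wrist')[2]),1) for c in cs])
E
python3 run.py
```

```text
washer_cup_up scene [285 240  34  25 542] [301.6 252.   26. ]
washer_cup_up top [336 215  27  26 397] [349.2 227.6  23.8]
washer_cup_up wrist [ 154  158   51   52 1544] [179.  183.6  45.9]
['scene', 'top', 'wrist'] [ 0.4787 -0.2576 -0.0009] [ 0.5 -0.  -0.5  0.5 -0.   0. ] [24.9, 23.3, 44.9]
['top', 'wrist'] [ 0.4795 -0.2585 -0.0037] [-0.4  0.3 -0.1  0.2] [23.2, 44.5]
['scene', 'wrist'] [ 0.4784 -0.2574 -0.0006] [ 0.3 -0.1  0.1 -0.1] [24.9, 44.9]
['scene', 'top'] [ 0.4789 -0.2573 -0.0008] [ 0.5 -0.2 -0.6  0.3] [24.8, 23.3]
washer_dome_up scene [238 209  29  20 384] [251.9 219.   21.5]
washer_dome_up top [272 215  26  26 380] [284.4 227.4  23.4]
washer_dome_up wrist [ 281  145   52   52 1504] [306.7 170.6  46.2]
['scene', 'top', 'wrist'] [ 0.4646 -0.1038  0.    ] [ 0.3 -0.1 -0.6  0.4 -0.2  0. ] [20.6, 22.9, 45.4]
['top', 'wrist'] [ 0.4641 -0.1043  0.0036] [-0.3  0.4 -0.1  0.2] [23.0, 45.8]
['scene', 'wrist'] [ 0.4646 -0.1034 -0.0005] [ 0.2 -0.   0.  -0.1] [20.6, 45.3]
['scene', 'top'] [ 4.645e-01 -1.045e-01  3.000e-04] [ 0.4 -0.  -0.3  0.4] [20.6, 22.9]
arbor_stand scene [285 169  36  35 745] [302.7 188.8  29.7]
arbor_stand top [264 143  36  35 979] [281.2 160.   31.9]
['scene', 'top'] [ 0.6293 -0.0822  0.0101] [ 0. -0. -0.  0.] [25.6, 31.7]
```

```bash
sed -i "s/(.012,.044)\]/(.012,.044),(.058,.008),(.070,.003)]/" fit.py; python3 -m pendant '[[[-0.2,-0.9,0],0,-1],[[-0.2,-0.9,0.5],0,-1],[[-0.2,-0.9,0.6],0,-1],[[-0.1,-0.9,0.8],0,-1],[[0,-0.9,1],0,-1],[[0,0,1],0,-1],[[0,0,1],0,-1],[[0,0,1],0,-1],[[0,0,1],0,-1],[[0,0,0.8],0,-1],[[0,0,0.5],0,-1],[[0,0,0],0,-1]]'; python3 run.py|tail -2;python3 -c "
from h import *
snap('wrist','w2');snap('scene','s2')"
```

```text
clock: 7.75
tcp_pos: [0.478, -0.2546, 0.0424]
orientation: [-0.001, -0.0, 1.0, 0.001]
wrist_force: [-1.0, 1.0, 0.2]
finger_gap: 0.085
washer_cup_up scene [285 240  34  25 542] [301.6 252.   26. ]
washer_cup_up top [336 215  27  26 397] [349.2 227.6  23.8]Traceback (most recent call last):
  File "run.py", line 9, in <module>
    px,st=seg(R[c]['color'],uv);O[c]=ell(corner(px.astype(float)));print(t,c,st,np.round(O[c],1))
          ~~~^^^^^^^^^^^^^^^^^^
  File "fit.py", line 14, in seg
    w=l[max(0,int(uv[1])-20):int(uv[1])+20,max(0,int(uv[0])-20):int(uv[0])+20];c=np.bincount(w[w>0]).argmax()
                                                                                 ~~~~~~~~~~~~~~~~~~~~~~~~~~^^
ValueError: attempt to get argmax of an empty sequence
```

View pics/w2.png

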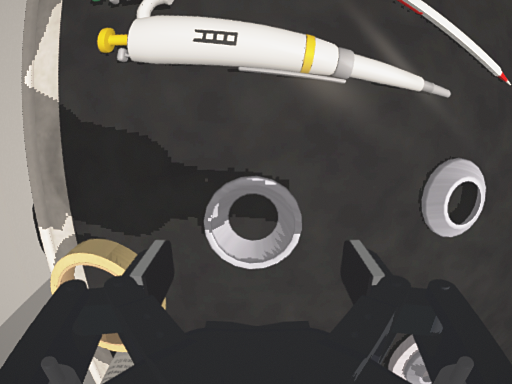

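View pics/s2.png

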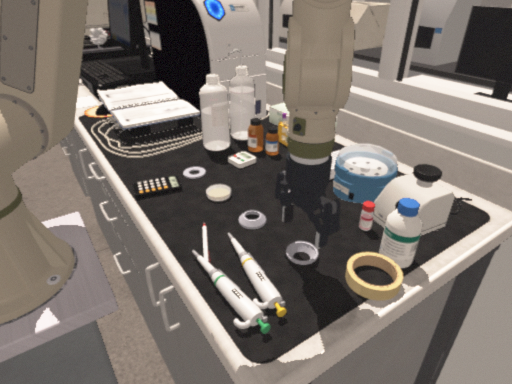

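The wrist view shows the cup-up washer at (253,223), centred between the open fingers, and the tape roll on the left is clear of them. I'll descend and close.

```bash
python3 -m pendant '[[[0,-0.12,0.8],0,-1],[[0,0,0.8],0,-1],[[0,0,0.6],0,-1],[[0,0,0],0,-1]]' 40;python3 -m pendant '[[[0,0,0],0,0.2],[[0,0,0],0,0.2],[[0,0,0],0,0.2],[[0,0,0],0,0.2],[[0,0,0],0,0.2]]'; python3 -c "
from h import *
snap('wrist','w3')"
```

```text
clock: 8.5
tcp_pos: [0.4774, -0.2563, -0.0025]
orientation: [-0.001, -0.0, 1.0, 0.001]
wrist_force: [-0.9, 0.3, 0.7]
finger_gap: 0.0853
clock: 9.12
tcp_pos: [0.479, -0.2573, 0.0001]
orientation: [0.001, -0.001, 1.0, -0.0]
wrist_force: [-1.4, 2.7, 5.7]
finger_gap: 0.0594
```

View pics/w3.png

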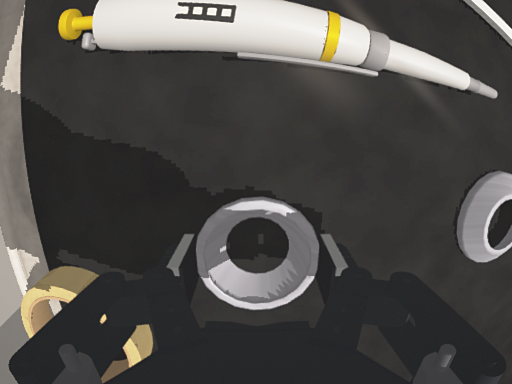

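```bash
python3 -m pendant '[[[0,0,0],0,0.2],[[0,0,-0.3],0,0.2],[[0,0,-0.7],0,0.2],[[0,0,-0.7],0,0.2],[[0,0,0],0,0.2]]' 60; python3 -c "
from h import *
snap('wrist','w4');r=snap('scene','s4')
cv2.imwrite('pics/s4c.png',cv2.resize(r['color'][180:310,220:400],None,fx=4,fy=4))"
```

```text
clock: 9.8
tcp_pos: [0.4798, -0.2582, 0.0351]
orientation: [0.001, -0.0, 1.0, -0.001]
wrist_force: [0.4, -0.0, -1.8]
finger_gap: 0.0585
```

View pics/w4.png

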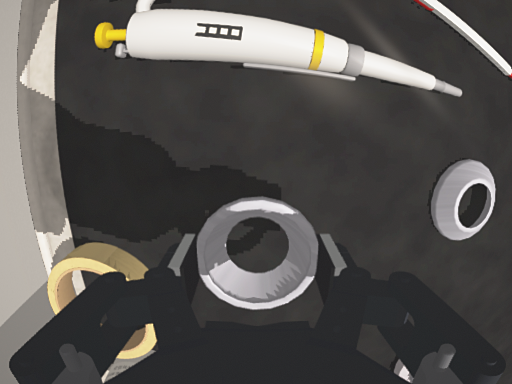

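View pics/s4c.png

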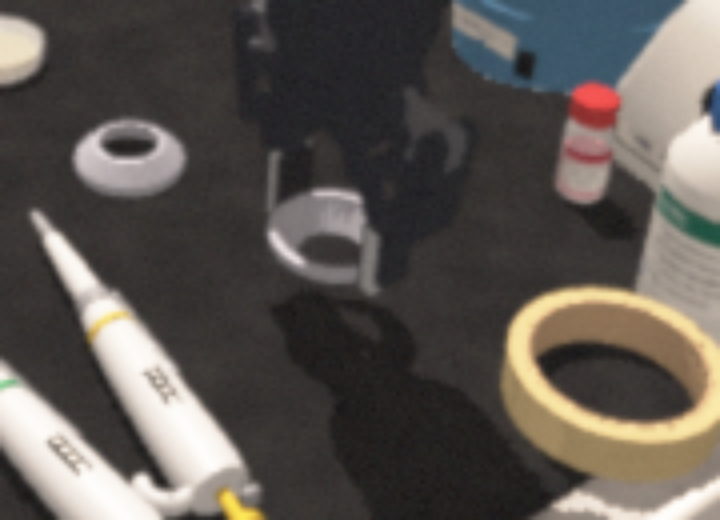

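The washer is held level and hangs clear of the mat: wrist view (258,250), in a crop of the scene view between the pads. Next I'll measure the stand accurately and how the washer sits in the hand.

```bash
cat > held.py <<'E'
from fit import *
def held(t,uv,png=None,th=85):
    r=env.read_camera('wrist'); s=env.get_state()
    if png: cv2.imwrite(png,r['color'])
    px,st=seg(r['color'],uv,th=th);o=ell(corner(px.astype(float)))
    f=lambda p:model(r,t,p,True)-o
    q=least_squares(f,s['tcp_pos'])
    print(st,o.round(1),'washer',q.x.round(4),'rel tcp',(q.x-s['tcp_pos']).round(4),q.fun.round(1))
E
python3 - <<'E'
from held import *
held('washer_cup_up',(258,280))
R={c:env.read_camera(c) for c in ['scene','top']};O={}
for c,uv in dict(scene=(302,193),top=(280,160)).items():
    img=cv2.imread(f'pics/{c}0.png');px,st=seg(img,uv);O[c]=ell(corner(px.astype(float)));print(c,st,O[c].round(1))
    x,y=uv;cv2.imwrite(f'pics/st_{c}.png',cv2.resize(img[y-40:y+40,x-40:x+40],None,fx=7,fy=7))
t='arbor_stand'
for cs in [['scene','top']]:
    q=least_squares(lambda p:np.concatenate([(model(R[c],t,p,False)-O[c])[:2] for c in cs]),[.6,-.1,0.]);print(q.x.round(4),q.fun.round(1),[model(R[c],t,q.x,False).round(1) for c in cs])
for c in O:
    q=least_squares(lambda p:(model(R[c],t,[p[0],p[1],0],False)-O[c])[:2],[.6,-.1]);print(c,q.x.round(4))
    p=[*q.x,0];print([proj(R[c],np.array(p)+[0,0,z]).round(1) for z in (.028,.07)])
E
```

```text
[ 197  197  121  113 8234] [257.  253.1 105.6] washer [ 0.4785 -0.2565  0.0322] rel tcp [ 0.      0.0007 -0.001 ] [ 0. -0. -0.]
scene [285 169  36  35 745] [302.7 188.8  29.7]
top [264 143  36  35 979] [281.2 160.   31.9]
[ 6.313e-01 -8.190e-02  4.000e-04] [ 0.5 -0.2 -0.4  0.4] [array([303.2, 188.7,  28.9]), array([280.9, 160.4,  31.3])]
scene [ 0.6301 -0.0814]
[array([303., 184.]), array([304.1, 169. ])]
top [ 0.6324 -0.0827]
[array([281.8, 157.4]), array([283.1, 152.3])]
```

View pics/st_scene.png

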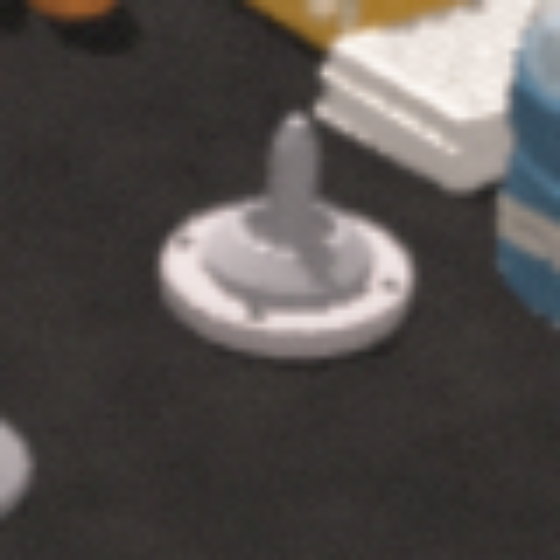

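View pics/st_top.png

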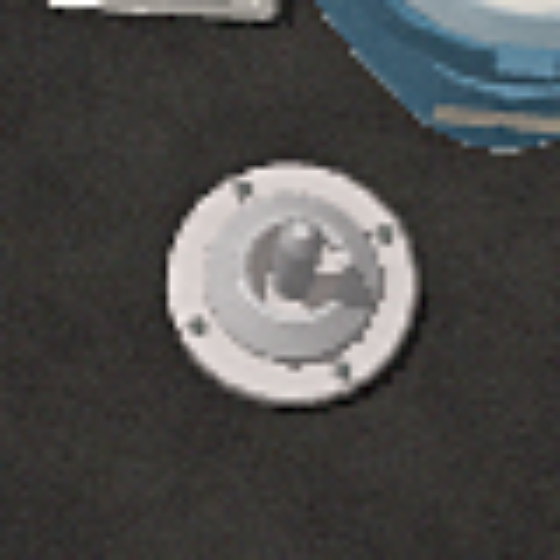

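The stand's silhouette fits at (0.631, -0.082), and the projected tip lands on the one in the picture: (304,169) in scene, (283,152) in top. The washer is centred in the hand.

```bash
python3 -m pendant '[[[0,0,-0.9],0,0.2],[[0,0,-0.9],0,0.2],[[-0.3,0.3,-0.9],0,0.2],[[-0.8,0.9,-0.6],0,0.2],[[-0.8,1,0],0,0.2],[[-0.9,1,0],0,0.2],[[-0.9,1,0],0,0.2],[[-0.9,1,0],0,0.2],[[-0.9,1,0],0,0.2],[[-0.9,1,0],0,0.2],[[-0.8,1,0],0,0.2],[[-0.4,0.6,0],0,0.2]]'; python3 -m pendant '[[[0,0,0],0,0.2],[[0,0,0],0,0.2]]'
python3 - <<'E'
from held import *
held('washer_cup_up',(258,280),'pics/w5.png');r=snap('scene','s5')
cv2.imwrite('pics/s5c.png',cv2.resize(r['color'][100:230,220:400],None,fx=4,fy=4))
E
```

```text
clock: 11.55
tcp_pos: [0.6307, -0.08, 0.0985]
orientation: [-0.001, -0.001, 1.0, 0.0]
wrist_force: [-0.1, -0.2, -2.1]
finger_gap: 0.059
clock: 11.8
tcp_pos: [0.6298, -0.0816, 0.099]
orientation: [-0.0, -0.0, 1.0, -0.0]
wrist_force: [-0.2, 0.2, -1.5]
finger_gap: 0.059
[  191   146   134   183 17651] [257.2 245.  143.5] washer [ 0.6091 -0.0807  0.1318] rel tcp [-0.0207  0.0011  0.0327] [-0.  0. -0.]
```

View pics/w5.png

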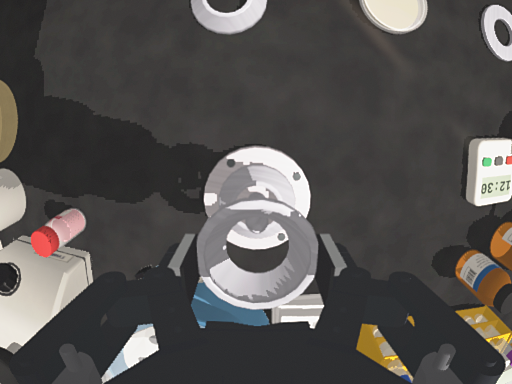

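View pics/s5c.png

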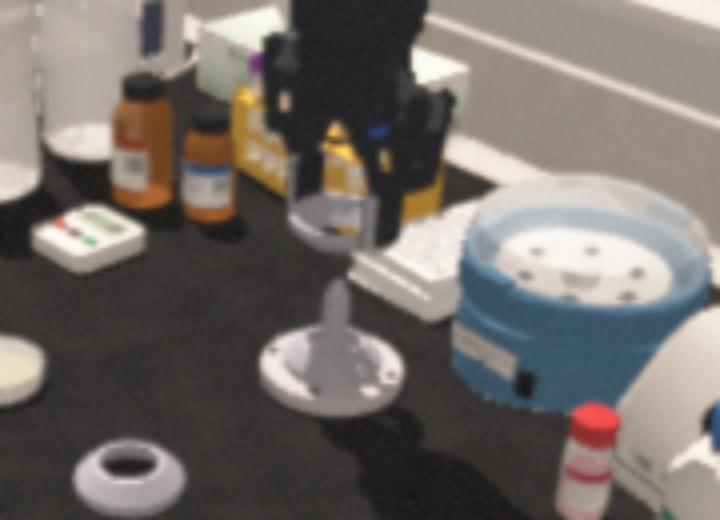

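Both views show the washer straight above the arbor: wrist base (257,190) under washer (257,253), and in the scene crop the arbor tip (338,285) under washer (333,222). I'll lower it.

```bash
python3 -m pendant '[[[0,0,0.6],0,0.2],[[0,0,0.6],0,0.2],[[0,0,0.6],0,0.2],[[0,0,0.6],0,0.2],[[0,0,0.5],0,0.2],[[0,0,0],0,0.2],[[0,0,0],0,0.2]]';python3 - <<'E'
from h import *
snap('wrist','w6');r=snap('scene','s6')
cv2.imwrite('pics/s6c.png',cv2.resize(r['color'][120:230,240:370],None,fx=5,fy=5))
E
```

```text
clock: 12.78
tcp_pos: [0.6307, -0.0811, 0.0415]
orientation: [0.0, -0.001, 1.0, -0.0]
wrist_force: [0.2, -0.3, -0.9]
finger_gap: 0.0587
```

View pics/w6.png

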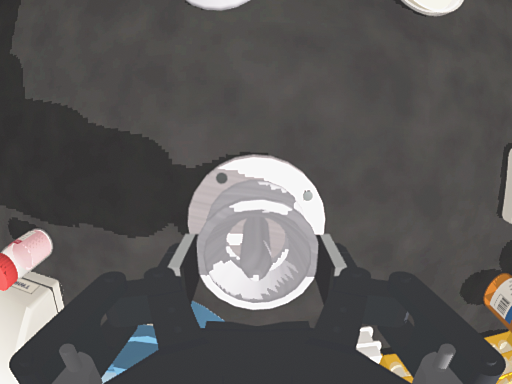

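View pics/s6c.png

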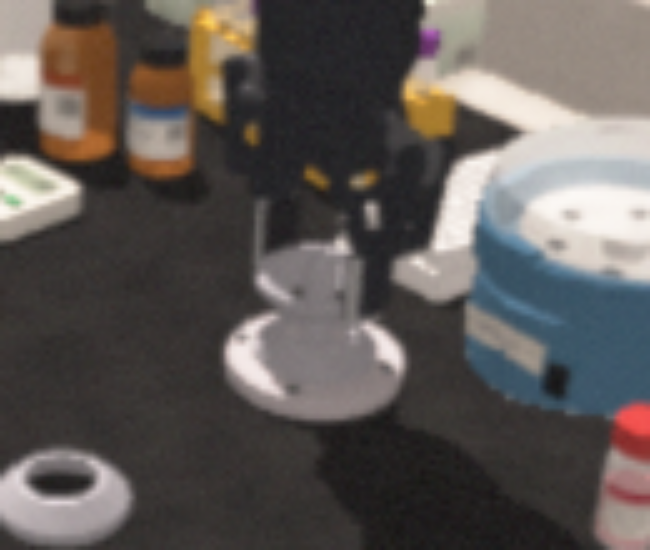

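The arbor passes through the bore, with its nose at about (257,245) in the wrist view. I'll lower to seat the washer.

```bash
python3 -m pendant '[[[0,0,0.3],0,0.2],[[0,0,0.2],0,0.2],[[0,0,0],0,0.2]]';python3 -m pendant '[[[0,0,0.1],0,0.2],[[0,0,0],0,0.2]]';python3 -m pendant '[[[0,0,0.05],0,0.2],[[0,0,0],0,0.2]]'
```

```text
clock: 13.25
tcp_pos: [0.6299, -0.081, 0.0306]
orientation: [-0.001, -0.0, 1.0, 0.0]
wrist_force: [0.8, 1.1, -1.4]
finger_gap: 0.0585
clock: 13.5
tcp_pos: [0.6304, -0.0811, 0.0292]
orientation: [-0.0, -0.0, 1.0, 0.0]
wrist_force: [-0.1, 0.4, -1.9]
finger_gap: 0.0586
clock: 13.75
tcp_pos: [0.6306, -0.0811, 0.0284]
orientation: [0.0, -0.0, 1.0, 0.0]
wrist_force: [-0.4, 0.4, -1.5]
finger_gap: 0.0584
```

```bash
python3 -m pendant '[[[0,0,0.06],0,0.2],[[0,0,0],0,0.2]]';python3 -m pendant '[[[0,0,0.05],0,0.2],[[0,0,0],0,0.2]]'
```

```text
clock: 14.0
tcp_pos: [0.6307, -0.0811, 0.028]
orientation: [0.0, -0.0, 1.0, -0.0]
wrist_force: [-1.5, 1.2, 4.4]
finger_gap: 0.0585
clock: 14.25
tcp_pos: [0.6308, -0.0811, 0.0279]
orientation: [0.001, -0.0, 1.0, -0.0]
wrist_force: [-3.6, -0.5, 10.9]
finger_gap: 0.0585
```

Contact at TCP z = 0.028, as expected. I'll release, lift off and look.

```bash
python3 -m pendant '[[[0,0,-0.05],0,-0.1],[[0,0,0],0,-0.5],[[0,0,0],0,-1],[[0,0,0],0,-1],[[0,0,-0.5],0,-1],[[0,0,-1],0,-1],[[0,0,-1],0,-1],[[0,0,-1],0,-1],[[0,0,-0.5],0,-1],[[0,0,0],0,-1]]';python3 - <<'E'
from h import *
snap('wrist','w7');r=snap('scene','s7')
cv2.imwrite('pics/s7c.png',cv2.resize(r['color'][120:230,240:370],None,fx=5,fy=5))
E
```

```text
clock: 15.5
tcp_pos: [0.6311, -0.0812, 0.1081]
orientation: [0.001, -0.0, 1.0, -0.0]
wrist_force: [0.2, 0.2, -0.4]
finger_gap: 0.0851
```

View pics/w7.png

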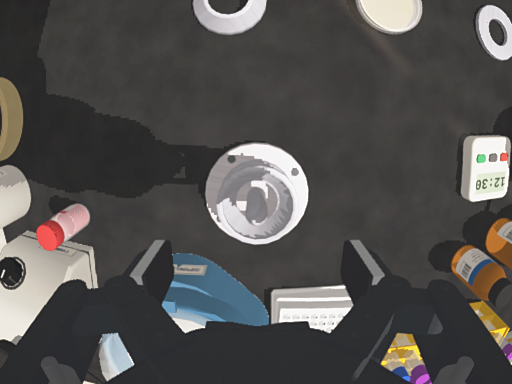

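View pics/s7c.png

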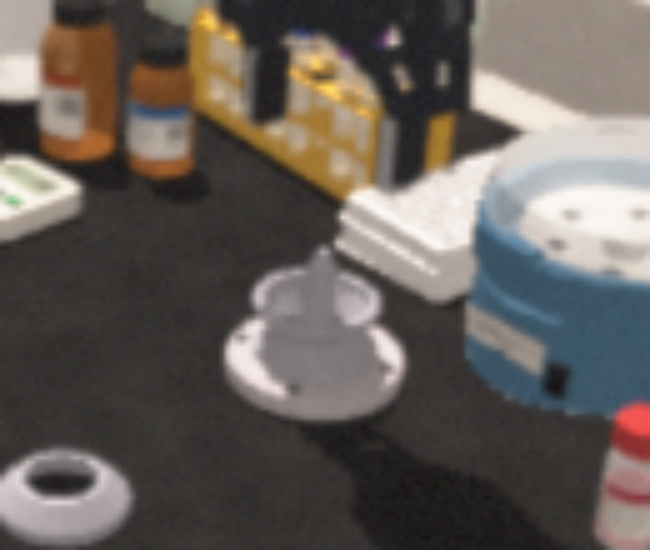

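The cup-up washer sits level and centred on the stack: in the scene crop its rim is at (318,295) with the arbor through it. Next is the dome-up washer.

```bash
python3 -m pendant '[[[0.6,-0.1,0],0,-1],[[0.9,-0.13,0],0,-1],[[0.9,-0.1,0],0,-1],[[0.9,-0.1,0],0,-1],[[0.9,-0.1,0],0,-1],[[0.9,-0.1,0],0,-1],[[0.9,-0.1,0.3],0,-1],[[0.9,-0.1,0.5],0,-1],[[0.9,-0.2,0.8],0,-1],[[0.5,-0.2,0.9],0,-1],[[0,0,0.9],0,-1],[[0,0,0],0,-1]]'
python3 - <<'E'
from held import *
r=snap('wrist','w8')
L=env.boxes_of('wrist','washer_dome_up');print([(round(d['p'],2),np.round(d['location'])) for d in L[:2]])
p=proj(r,[.4646,-.1038,.0],True);print(p)
held('washer_dome_up',p)
px,st=seg(r['color'],p);o=ell(corner(px.astype(float)));print(least_squares(lambda q:(model(r,'washer_dome_up',[q[0],q[1],0],True)-o)[:2],[.46,-.1]).x)
E
```

```text
clock: 17.1
tcp_pos: [0.462, -0.1052, 0.0376]
orientation: [-0.002, -0.0, 1.0, 0.001]
wrist_force: [0.3, 0.0, 0.3]
finger_gap: 0.0852
[(0.78, array([254., 206.]))]
[257.63871309 225.89658643]
[ 211  176   96   92 4722] [258.5 221.8  83.6] washer [ 0.4641 -0.1038  0.001 ] rel tcp [-0.0004  0.0021 -0.0385] [-0.  0. -0.]
[ 0.46468685 -0.1038018 ]
```

View pics/w8.png

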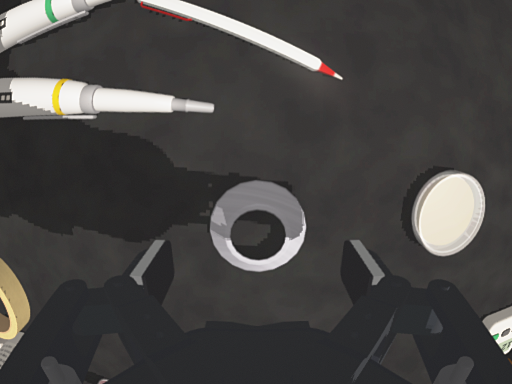

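The dome-up washer is at (258,222), centred between the fingers; the fit agrees with the first measurement.

```bash
python3 -m pendant '[[[0,0.08,0.7],0,-1],[[0,0,0.7],0,-1],[[0,0,0.5],0,-1],[[0,0,0],0,-1],[[0,0,0],0,-1]]' 40;python3 -m pendant '[[[0,0,0],0,0.2],[[0,0,0],0,0.2],[[0,0,0],0,0.2],[[0,0,0],0,0.2],[[0,0,0],0,0.2]]'; python3 -c "
from held import *
held('washer_dome_up',(258,280),'pics/w9.png')"
```

```text
clock: 17.88
tcp_pos: [0.4645, -0.1043, 0.001]
orientation: [-0.0, -0.0, 1.0, 0.0]
wrist_force: [0.3, 1.1, -0.8]
finger_gap: 0.0854
clock: 18.5
tcp_pos: [0.4654, -0.1045, 0.0037]
orientation: [0.001, -0.001, 1.0, -0.001]
wrist_force: [-5.4, 2.0, 21.8]
finger_gap: 0.0534
[ 174  188  140  108 6779] [249.6 243.7 104.9] washer [ 0.4615 -0.1075  0.0086] rel tcp [-0.004  -0.0029  0.0049] [ 0. -0.  0.]
```

View pics/w9.png

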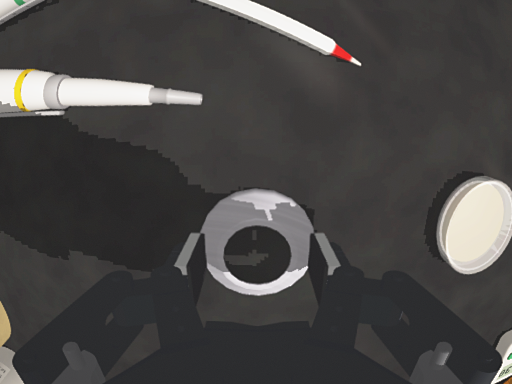

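The gap of 53 mm and the 22 N upward force say the pads rode onto the cone above the rim. I'll open, go lower and close again.

```bash
python3 -m pendant '[[[0,0,0],0,-0.5],[[0,0,0],0,-1],[[0,0,0],0,-1],[[0,0,0],0,-1]]';python3 -m pendant '[[[0,0,0.2],0,-1],[[0,0,0.15],0,-1],[[0,0,0],0,-1],[[0,0,0],0,-1]]' 25; python3 -m pendant '[[[0,0,0],0,-0.5],[[0,0,0],0,-0.5],[[0,0,0],0,-0.5]]';python3 -c "
from held import *
held('washer_dome_up',(258,280),'pics/w10.png')"
```

```text
clock: 19.05
tcp_pos: [0.4643, -0.1042, 0.0008]
orientation: [-0.0, -0.0, 1.0, 0.0]
wrist_force: [0.2, 0.2, -0.1]
finger_gap: 0.0857
clock: 19.55
tcp_pos: [0.4644, -0.1042, -0.006]
orientation: [-0.0, -0.0, 1.0, 0.0]
wrist_force: [-0.5, -0.5, 0.2]
finger_gap: 0.0855
clock: 19.92
tcp_pos: [0.4645, -0.1043, -0.0058]
orientation: [0.0, -0.0, 1.0, 0.0]
wrist_force: [-0.5, -0.1, 0.0]
finger_gap: 0.0642
[ 196  195  122  113 7342] [256.4 251.1 104.3] washer [ 4.642e-01 -1.037e-01  4.000e-04] rel tcp [-0.0003  0.0005  0.0063] [-0. -0. -0.]
```

View pics/w10.png

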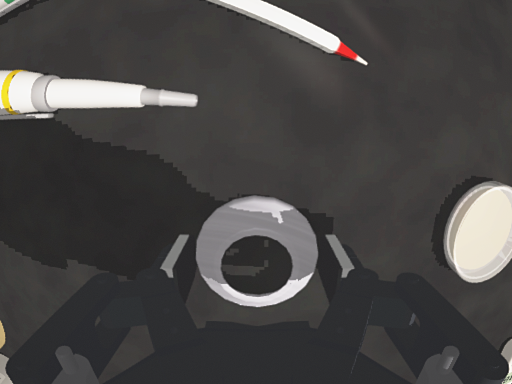

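No contact at a 64 mm gap. I'll feel for the mat.

```bash
python3 -m pendant '[[[0,0,0.06],0,-0.5],[[0,0,0],0,-0.5]]'; python3 -m pendant '[[[0,0,0.06],0,-0.5],[[0,0,0],0,-0.5]]'
```

```text
clock: 20.23
tcp_pos: [0.4646, -0.1043, -0.0061]
orientation: [0.0, -0.0, 1.0, -0.0]
wrist_force: [-2.4, 1.1, 12.5]
finger_gap: 0.064
clock: 20.48
tcp_pos: [0.4646, -0.1043, -0.0062]
orientation: [0.0, -0.001, 1.0, -0.0]
wrist_force: [-6.1, 1.6, 23.0]
finger_gap: 0.0648
```

The tips touch the mat at TCP -0.006. I'll ease off and close on the rim.

```bash
python3 -m pendant '[[[0,0,-0.13],0,-0.5],[[0,0,0],0,-0.4],[[0,0,0],0,-0.2],[[0,0,0],0,0],[[0,0,0],0,0.2],[[0,0,0],0,0.2]]' 40;python3 -c "
from held import *
held('washer_dome_up',(258,280),'pics/w11.png')"
```

```text
clock: 21.22
tcp_pos: [0.4649, -0.1044, -0.0045]
orientation: [0.001, -0.001, 1.0, -0.0]
wrist_force: [-4.4, 1.4, 14.8]
finger_gap: 0.0591
[ 198  194  119  111 7182] [257.  249.3 103.4] washer [ 0.4644 -0.1036  0.    ] rel tcp [-0.0005  0.0009  0.0045] [-0.  0.  0.]
```

View pics/w11.png

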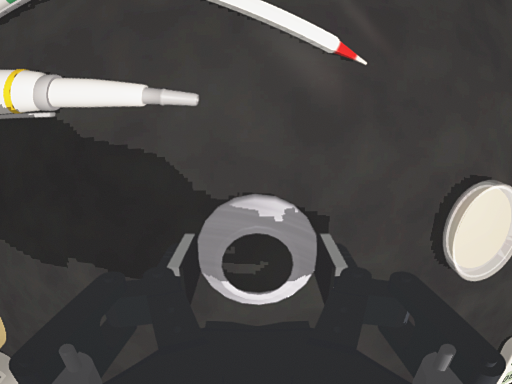

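A gap of 59.1 mm matches the first rim grip. I'll lift and check.

```bash
python3 -m pendant '[[[0,0,0],0,0.2],[[0,0,-0.3],0,0.2],[[0,0,-0.6],0,0.2],[[0,0,-0.6],0,0.2],[[0,0,0],0,0.2],[[0,0,0],0,0.2]]' 60;python3 -c "
from held import *
held('washer_dome_up',(258,280),'pics/w12.png')
r=snap('scene','s12');cv2.imwrite('pics/s12c.png',cv2.resize(r['color'][150:260,190:320],None,fx=5,fy=5))"
```

```text
clock: 22.02
tcp_pos: [0.4645, -0.1042, 0.0243]
orientation: [0.0, -0.0, 1.0, 0.0]
wrist_force: [0.0, 0.9, -0.8]
finger_gap: 0.0584
[ 198  194  118  111 7121] [256.9 249.  102.9] washer [ 0.4642 -0.1034  0.0281] rel tcp [-0.0001  0.0007  0.004 ] [-0.  0.  0.]
```

View pics/s12c.png

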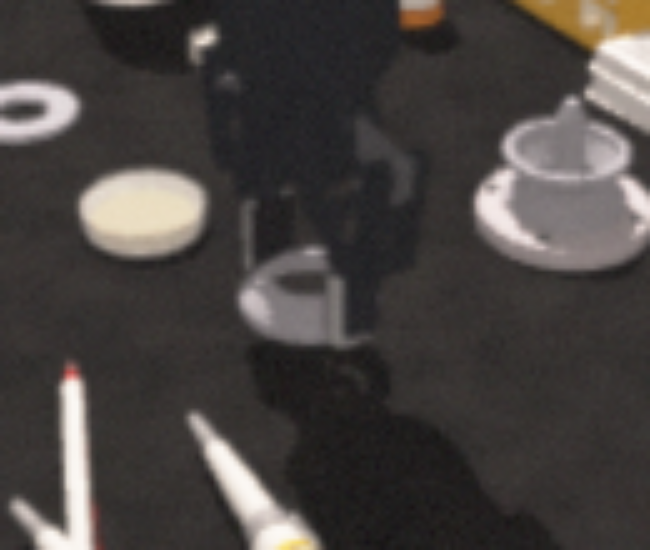

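View pics/w12.png

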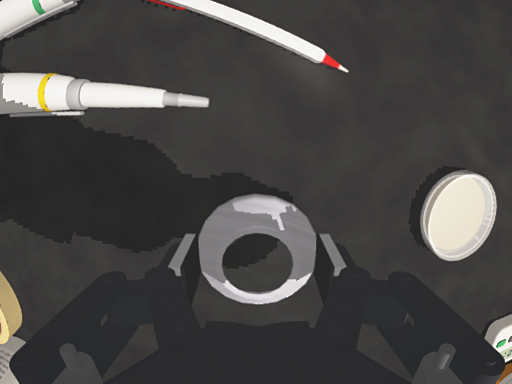

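It's held level, underside about 4 mm above TCP level, and the stack at (565,180) in the crop is undisturbed. Now over to the arbor.

```bash
python3 -m pendant '[[[0,0,-0.9],0,0.2],[[-0.3,0,-0.9],0,0.2],[[-0.7,0,-1],0,0.2],[[-0.9,0.1,-1],0,0.2],[[-0.9,0.1,0],0,0.2],[[-0.9,0.1,0],0,0.2],[[-0.9,0.2,0],0,0.2],[[-0.9,0.2,0],0,0.2],[[-0.9,0.2,0],0,0.2],[[-0.9,0.2,0],0,0.2],[[-0.8,0.05,0],0,0.2],[[-0.2,0,0],0,0.2]]';python3 -m pendant '[[[0,0,0],0,0.2],[[0,0,0],0,0.2],[[0,0,0],0,0.2]]';python3 - <<'E'
from h import *
snap('wrist','w13');r=snap('scene','s13')
cv2.imwrite('pics/s13c.png',cv2.resize(r['color'][120:230,240:370],None,fx=5,fy=5))
E
```

```text
clock: 23.62
tcp_pos: [0.6308, -0.0809, 0.0994]
orientation: [-0.0, -0.001, 1.0, 0.0]
wrist_force: [0.3, 0.1, -1.2]
finger_gap: 0.0581
clock: 24.0
tcp_pos: [0.6299, -0.0812, 0.1004]
orientation: [-0.0, -0.0, 1.0, 0.0]
wrist_force: [-0.3, 0.2, -1.9]
finger_gap: 0.0581
```

View pics/w13.png

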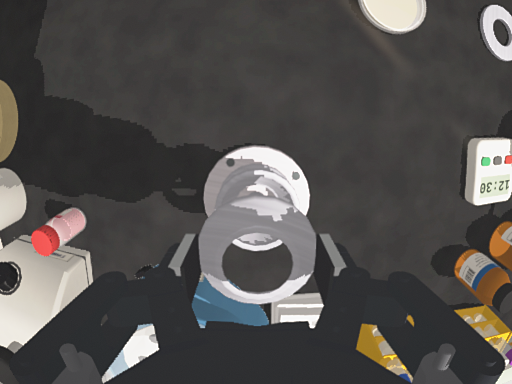

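View pics/s13c.png

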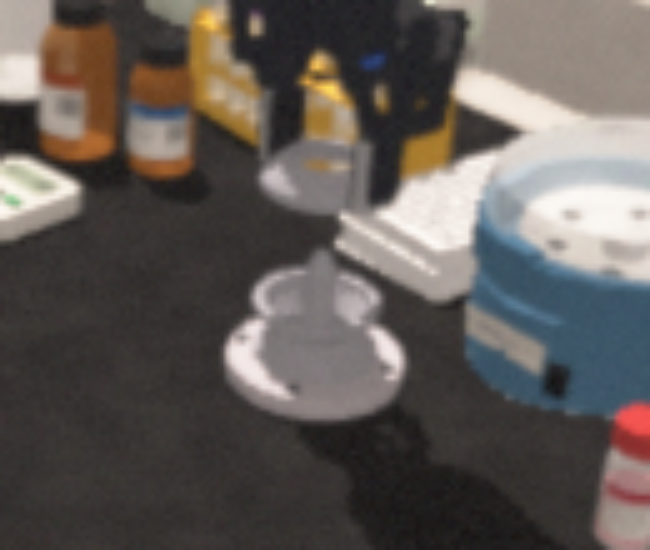

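The washer is aligned above the arbor: same column in the wrist view (257), and in the scene crop the washer (318,178) is over the tip (321,252). I'll lower to about 0.045, then feel for contact.

```bash
python3 -m pendant '[[[0,0,0.5],0,0.2],[[0,0,0.6],0,0.2],[[0,0,0.6],0,0.2],[[0,0,0.6],0,0.2],[[0,0,0.4],0,0.2],[[0,0,0],0,0.2],[[0,0,0],0,0.2]]';python3 - <<'E'
from h import *
snap('wrist','w14')
E
```

```text
clock: 24.98
tcp_pos: [0.6308, -0.0812, 0.0466]
orientation: [0.0, -0.0, 1.0, -0.0]
wrist_force: [-0.1, -0.1, -1.1]
finger_gap: 0.058
```

View pics/w14.png

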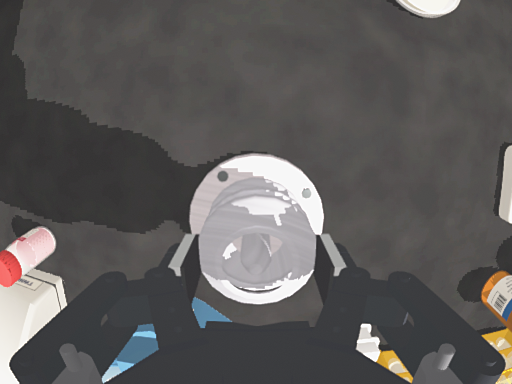

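```bash
python3 -m pendant '[[[0,0,0.15],0,0.2],[[0,0,0],0,0.2]]';python3 -m pendant '[[[0,0,0.06],0,0.2],[[0,0,0],0,0.2]]'
```

```text
clock: 25.28
tcp_pos: [0.6304, -0.0811, 0.0433]
orientation: [0.0, -0.0, 1.0, 0.0]
wrist_force: [0.2, -0.7, -0.4]
finger_gap: 0.0585
clock: 25.52
tcp_pos: [0.6304, -0.0811, 0.042]
orientation: [-0.0, -0.0, 1.0, 0.0]
wrist_force: [-0.7, 0.2, -1.2]
finger_gap: 0.0583
```

The arbor nose shows inside the bore at (257,255). I'll continue down.

```bash
python3 -m pendant '[[[0,0,0.06],0,0.2],[[0,0,0],0,0.2]]';python3 -m pendant '[[[0,0,0.05],0,0.2],[[0,0,0],0,0.2]]';python3 -m pendant '[[[0,0,0.04],0,0.2],[[0,0,0],0,0.2]]'
```

```text
clock: 25.78
tcp_pos: [0.6303, -0.081, 0.0408]
orientation: [-0.0, -0.0, 1.0, 0.0]
wrist_force: [-0.0, -0.1, -1.3]
finger_gap: 0.0582
clock: 26.02
tcp_pos: [0.6304, -0.0811, 0.0398]
orientation: [-0.0, -0.0, 1.0, 0.0]
wrist_force: [0.6, -0.1, -1.2]
finger_gap: 0.0584
clock: 26.28
tcp_pos: [0.6305, -0.0811, 0.0395]
orientation: [0.0, -0.0, 1.0, -0.0]
wrist_force: [-1.3, -0.8, 2.5]
finger_gap: 0.058
```

Contact at 0.0395, as predicted. I'll open and lift off.

```bash
python3 -m pendant '[[[0,0,0.02],0,-0.1],[[0,0,0],0,-0.5],[[0,0,0],0,-1],[[0,0,0],0,-1],[[0,0,-0.5],0,-1],[[0,0,-1],0,-1],[[0,0,-1],0,-1],[[0,0,-1],0,-1],[[0,0,-0.5],0,-1],[[0,0,0],0,-1]]';python3 - <<'E'
from h import *
snap('wrist','w15');r=snap('scene','s15')
cv2.imwrite('pics/s15c.png',cv2.resize(r['color'][120:230,240:370],None,fx=5,fy=5))
for t in T: print(t,[(round(d['p'],2),np.round(d['location'])) for d in env.boxes_of('scene',t)[:2]])
E
```

```text
clock: 27.52
tcp_pos: [0.6311, -0.0812, 0.1197]
orientation: [0.001, -0.0, 1.0, -0.0]
wrist_force: [0.1, -0.5, 0.0]
finger_gap: 0.0851
arbor_stand [(0.84, array([302., 193.]))]
washer_cup_up []
washer_dome_up [(0.51, array([304., 177.]))]
flat_ring [(0.7, array([193., 170.]))]
```

View pics/w15.png

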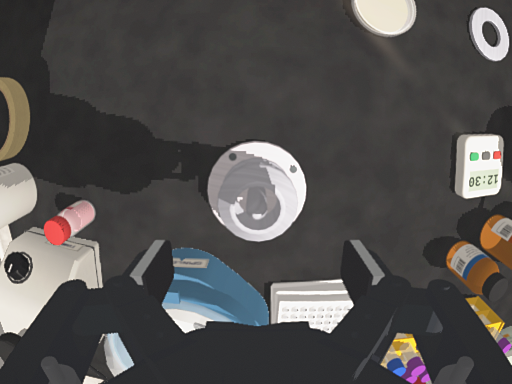

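View pics/s15c.png

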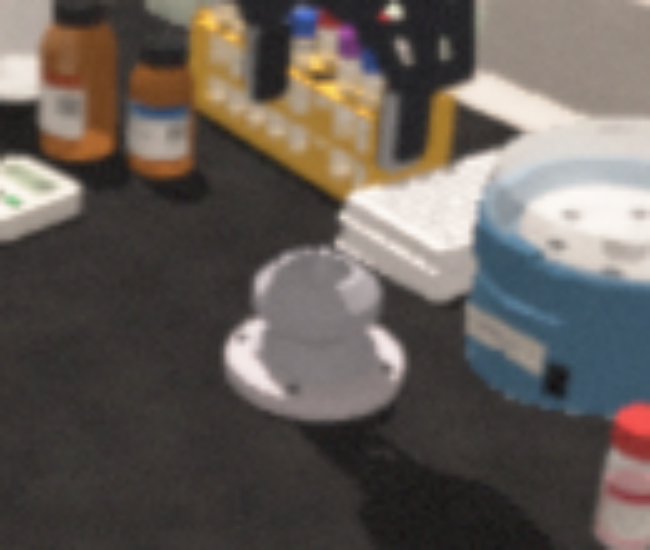

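The stack looks right: in the scene crop the rims coincide at (317,300) and the dome is level, with the arbor nose in its bore. The flat ring at (193,170) hasn't moved. I'll hand in.

```bash
python3 -c "
from h import *
print(env.hand_in(), env.get_state()['clock'])"
```

```text
the job is handed in; nothing more can be done
the job is handed in; nothing more can be done
```

Both loose washers are on the arbor in the required order, and I handed the job in at about 28 s of the 54 s allowed. No verdict was reported.

- **Cup-up washer:** it met the first washer with the tool at 28 mm, the expected height. After release, the pictures showed it level and centred, with the arbor through it.
- **Dome-up washer:** the first grasp failed. The pads rode up the cone, with a gap of 53 mm and 22 N of upward force. I reopened, felt for the mat and gripped the rim lower down. It touched the cup-up rim with the tool at 39.5 mm, which puts its underside at about 44 mm as expected.
- **Last pictures:** the rims line up, the stack looks level, and the arbor is in the bore. The hand is open and about 6 cm clear of the stack. The flat ring lies where it was, within about 2 pixels.

**Not confirmed or disagreeing:**
- **Detector:** in the last scene view it found no cup-up washer, which the upper washer mostly hides. It gave the dome-up washer only 0.51.
- **Final height and level:** I judged these from contact heights and pictures; I did not measure the finished stack again.
- **Finger opening:** it read about 59 mm on the 62 mm rims in both good grips.

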